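# Put the hanging ladle into the chocolate melter

## Task

Get the empty chocolate melter ready for service: first press down the thumb tab behind its lid so that the lid tips up and stands fully open. Then lift the ladle off its hook, without dragging or tipping the stand or disturbing the turner that hangs beside it, lower it upright (not dropped) into the melter until its bowl rests on the bottom of the well, and let go. Leave everything else where it stands.

Things in the scene. Friction and masses are not known exactly. Their poses are not given: they have to be found in the camera images.
- utensil_stand: Loose utensil stand, 2.4 kg: dark wooden base 130 x 180 x 16 mm, steel post, crossbar (170 mm, along own y) at 318 mm height. Two hooks hang in front of it, open upward and pointing to own -x, roughly to the robot. One utensil hangs on each, square to own x; which is on which varies. Origin: centre of the base's underside; z up, x to the stand's back.
- hook_left (a point): Bottom of the trough of the stand's left (+y) hook, 290 mm above the counter: flat steel 12 mm wide (y), deep and upturned. Its tip stands 13 mm in front (-x of the stand), the tip's top 30 mm above this point. The back of the trough and the crossbar are behind it (+x); the crossbar's axis is 22 mm behind and 28 mm above. Axes as the stand.
- hook_right (a point): The same point of the right (-y) hook, 110 mm from the left one.
- ladle_grip (a point): Steel ladle with a wooden grip, 260 mm long, 0.17 kg, hanging upright by the long wire eye at its top. Point on the handle's axis in the grip's lower half. The grip is 18 mm wide (own y, parallel to the crossbar), 14 mm thick (own x) and reaches from 29 mm below this point to 81 mm above it. Own z runs up the handle, x to the stand's back.
- ladle_eye (a point): Middle of the top bar (wire 5 mm thick) of the ladle's eye, 145 mm above ladle_grip; it lies in the hook's trough. The eye is a loop 24 mm wide and 52 mm high inside. Raised more than 30 mm from its hanging place, the bar is past the hook's tip; at about 46 mm the loop's lower end strikes the hook from below.
- ladle_bowl (a point): Middle of the underside of the ladle's bowl, 111 mm below ladle_grip along the handle. The bowl is round, 54 mm across the rim, 34 mm deep, with a flat bottom 42 mm across, and stands centred under the handle; a bent neck joins it to the handle at the back.
- turner_grip (a point): Slotted flat turner with the same wooden grip and wire eye (blade 56 mm wide, flat, no bowl), hanging on the other hook. The point lies 145 mm below the top bar of its eye. It must stay hanging.
- melter_well (a point): Middle of the floor of the melter's well. The melter is a fixed round white housing, 132 mm across, with a dial in front and a hinged steel lid. The well is 112 mm wide inside; its rim is 76 mm above this point and 95 mm above the counter. Frame: z up, x from the dial at the front to the lid's hinge at the back.
- melter_hinge (a point): Middle of the lid's hinge line at the back of the melter, 73 mm from the well's axis and 101 mm above the counter; hinge line along y of this frame. Frame as melter_well.
- melter_tab (a point): Middle of the upper face of the lid's black thumb tab, a plate 32 x 32 x 6 mm on an arm behind the hinge, 58 mm from the hinge line. It turns with the lid: with the lid shut the arm rises at 45 degrees to the back, with the lid fully open it slopes 35 degrees down. About 5 N straight down moves it.
- melter_lid (a joint): Angle of the melter's lid in rad: 0 shut, 1.4 fully open (the lid, 132 mm across, then stands almost upright at the back). Friction hinge: the lid stays where it is left. Starts shut or a little ajar.
- cup: Small white tasting cup, 60 x 77 x 52 mm, origin at the centre of its underside. Bystander.
- dish: White ramekin with roasted beans, 68 mm across, 42 mm high, origin at the centre of its underside. Bystander.
- bar: Wrapped chocolate tablet, 74 x 150 x 11 mm, lying flat, origin at the centre of its underside. Bystander.
- pod: Dried cocoa pod, 54 x 151 x 52 mm, lying, origin at the centre of its underside. Bystander.

How it is judged:
By the outcome, as a careful person would: the job done as asked, in the order asked, and still so for the second after the job is handed in, with the robot touching nothing.
It also fails if it takes over 58 s, if anything falls off the work surface, if the arm or the gripper's body presses on something with over 40 N, if the wrist force passes 120 N, or if a joint passes its speed limit or range.

## Robot

A 6-joint arm with a two-finger parallel gripper is mounted at the origin on a cart in front of the work surface, level with it; the furniture and walls round the work are solid. World frame = base frame: x ahead of the robot, y to its left, z up, the work surface at z = 0. Lengths are in m, angles in rad, forces in N, time in s.
With the tool pointing down it reaches from about 0.35 to 0.85 m from the base axis. Payload 8.1 kg.
Tool frame: the origin (TCP) lies on the centre line of the jaws, within the pads' length; the fingertips stand 11 mm ahead of it and the grasp point (between the pads) lies 8 mm behind it (env.nose_length is the distance from the TCP to the fingertips, in m); x points along the fingers, y is the direction in which the jaws open and shut, and the axes are right-handed (so a half turn about x gives the same grasp; the last joint's range is limited). The gripper opens to 93 mm and grips with 3 to 60 N. Pads are 15 mm wide; open, the fingers measure 128 mm over their backs; the gripper's body (75 mm by 188 mm) begins 65 mm behind the grasp point.
Start: joints at [1.165, 0.13, 1.488, -0, 1.523, -0.085], TCP at [0.189, 0.569, 0.196] pointing down, gripper open.
Joint ranges: [-2.96, 2.96], [-0.89, 2.26], [0.02, 2.5], [-1.34, 4.48], [0, 2.73], [-2.66, 2.66]. Speed limits (rad/s): [2.39, 2.39, 2.79, 3.14, 3.14, 3.14].

## Interface

Orientations are given as a rotation vector (axis times angle).
In Python, from station import env, effector, imaging, job gives the robot as it stands. Calls block until the motion is done:
- env.goto(position, orientation): joint-space move of the TCP to a pose.
- env.move_straight(position, rotation=None, vel=0.15, max_force=None): straight line of the TCP; rotation=None keeps the orientation; vel is the mean speed in m/s. With max_force (N) it stops when the force on the tool has changed by that much, and returns True; else False.
- env.move_joints(angles): joint-space move.
- effector.grip(opening, force=None): finger opening in m; force is the grip in N (None keeps the last); returns when the fingers have stopped.
- env.dwell(seconds).
- env.solve_ik(position, orientation): joint angles nearest the present ones, or None.
- env.state(): the state.
- imaging.snapshot(name): name is "scene" or "top"; returns a dict with "pixels" (384x512x3 uint8, red, green, blue), "range_z" (384x512 float32, m along the optical axis (not along the pixel's ray), 0 where there is no reading), "fx", "fy", "cx", "cy" (pixels), "rvec" (rotation vector, rad) and "tvec" (3), from world to camera coordinates, as OpenCV has them. Camera axes: x right, y down, z forward; pixel columns grow to the right and rows downward; lengths in m; the calibration is good to about 2 mm. A picture is of the moment at which its call begins.
A pose or a line that the arm cannot do raises env.IKError and nothing moves.
- job.sign_off(): hands the job in, once; it reports no verdict.
The state is a dict: "time": time; "joint_positions": joint angles; "dq": joint speeds; "effort": joint torques, N m; "position": TCP position; "eef_rot": TCP orientation; "contact_force": force on the tool from outside, world axes, zero at the start; "wrist_torque": the same for the moment, N m; "grip_width": finger opening in m.
Only numpy, scipy, OpenCV 4.12 (cv2) and the standard library are available. Lean on these libraries where they do the work, as an engineer would, in place of code of your own. Each camera call takes 0.05 s, during which the arm holds its last target.

## Working session

There is one attempt and no reset: what is moved stays moved. The work goes in short steps, each a Python script; the robot and the scene stay as the last script left them, time stands still between calls to the robot, and variables do not carry over. Pictures are saved under pics/ and viewed, and the job is handed in when it is done.

```bash
ls; mkdir -p pics; cat > h.py <<'E'
import numpy as np,cv2
from scipy.spatial.transform import Rotation as R
from station import env,effector,imaging,job
def snap(n,f=None):
    s=imaging.snapshot(n)
    if f: cv2.imwrite('pics/'+f,s['pixels'][:,:,::-1])
    return s
def pts(s):
    z=s['range_z'];v,u=np.indices(z.shape)
    P=np.stack([(u-s['cx'])/s['fx']*z,(v-s['cy'])/s['fy']*z,z],-1)
    Rm=R.from_rotvec(np.ravel(s['rvec'])).as_matrix()
    W=(P-np.ravel(s['tvec']))@Rm
    W[z==0]=np.nan
    return W
E
python3 - <<'E'
from h import *
for n in('scene','top'):
    s=snap(n,n+'0.png'); np.savez('/tmp/'+n+'0.npz',**s)
    Rm=R.from_rotvec(np.ravel(s['rvec'])).as_matrix(); print(n,s['fx'],-Rm.T@np.ravel(s['tvec']),Rm[2])
st=env.state();print(st['time'],st['position'],st['eef_rot'],st['grip_width'],st['contact_force'])
E
```

```text
pics
scene 486.6361744847564 [-0.17936432 -0.98142404  0.7043047 ] [ 0.58801119  0.68821695 -0.4249709 ]
top 473.15752016590966 [ 0.38560341 -0.15014501  1.46856678] [ 0.10174751 -0.00130775 -0.9948094 ]
0.1 [0.18898379 0.56891303 0.19473145] [ 0.25058907  1.5564509  -0.25300376] 0.09289477502206513 [-0.15553346 -0.18229735 -0.30123605]
```

View pics/scene0.png

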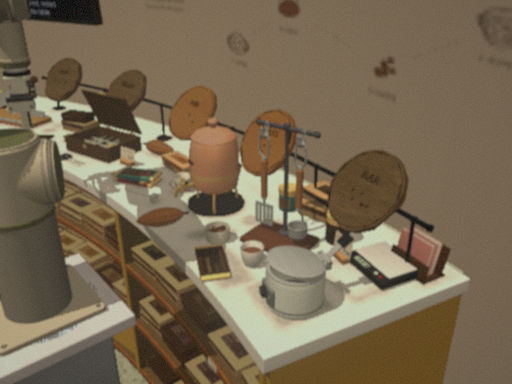

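View pics/top0.png

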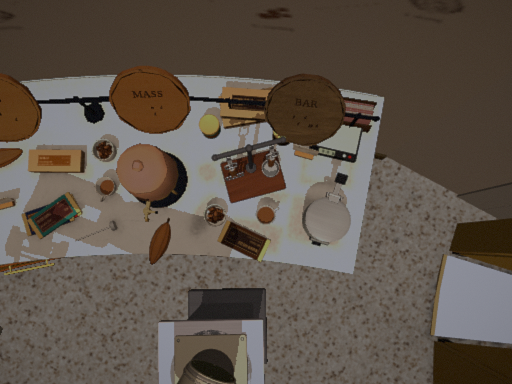

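The scene view shows the turner on the left hook (about 265,170), the ladle on the right hook (about 298,190), and the melter at (295,275) with its tab to the back right at (345,240). In the top view the stand is at (252,165), the melter at (326,215) and the tab at (342,178).

```bash
python3 - <<'E'
import cv2
a=cv2.imread('pics/scene0.png');b=cv2.imread('pics/top0.png')
cv2.imwrite('pics/sc.png',cv2.resize(a[100:325,230:430],None,fx=2.6,fy=2.6,interpolation=cv2.INTER_CUBIC)) 
cv2.imwrite('pics/tc.png',cv2.resize(b[110:260,190:370],None,fx=4,fy=4,interpolation=cv2.INTER_CUBIC))
E
python3 - <<'E'
from h import *
import numpy as np
for n in('scene','top'):
    s=dict(np.load('/tmp/%s0.npz'%n));W=pts(s);np.save('/tmp/W_%s.npy'%n,W)
W=np.load('/tmp/W_top.npy')
for r in range(110,262,8): print(r,' '.join('%4.0f'%(1000*W[r,c,2]) for c in range(200,370,6)))
print(W[215,326],W[178,342],W[165,230])
E
```

```text
110    0    6   -0   -3   79   77   79   83   79   83   83  165  168  167  173  173  173  173  182  181  180  181  188  190  188   89   93   88   94
118   -3   69   74    0   44   48   61   67   78   81   80  144  148  150  149  157  156  157  158  164  161  162  167  167   66   64  137  156  155
126   72   71   74   78   46   32    8    1   -0   -3   -0    3  132  125  134  132  134  130  141  138  137  145  138  146   31   42   35   44   51
134    1   67   70   18    5    1    1   -5    0   -2    2   -1    9  106  105  109  113  116  117  117  120  122  125   32   29   25   27    1   -1
142    3    1   -2    1   -6    1   -3    6    1    2   -5  323  326  324  317   83   93   89   99   98   97   30   28   30   33   24   28    1   -6
150    0   -3   -2   -6    0   -2  327  326  331   -2    5   -2  292    2   -4   -2   18   32   48   59   24   26   27   31   32   32   33    2    1
158   -2   -6  326  327    5  317   -0   13  204   16   19  256  238   -3   -1   -9    2    3   17    1    0   -5    2   23   29   22   20   -3    0
166   -3    2    3    1  289  290  257  nan   24   24   1
[... 1144 characters left out ...]
  -4   -3   -1    7   14   10   12   10   -6   -7   -5   -1    1   -4    1   -1   -4   93  123  121  125  124  123  121   -3    4 -849 -852
238   -1    4   -3    9   13   15    5   12    9    9   12   11    4    4    1    3   -8    2   -1   82  126  127  126  117    1   -3   -2 -848 -844
246   -0    3    6    4    2    4   12   12   12   13   11   10    5    1   -2    1   -3    1    3   -0   -2   -1    1   -7   -3   -1   -4 -854 -835
254   -3    3   -0    2   -3   -2    2    1   11   13   12   -0    4    3    4    5    7    3   -2    4    5    3    5   -0   -2   -1   -1 -830 -832
[ 0.45485878 -0.34615522  0.11595845] [ 0.55699589 -0.39142912  0.14244736] [ 0.57642746 -0.08426291  0.29587809]
```

View pics/sc.png

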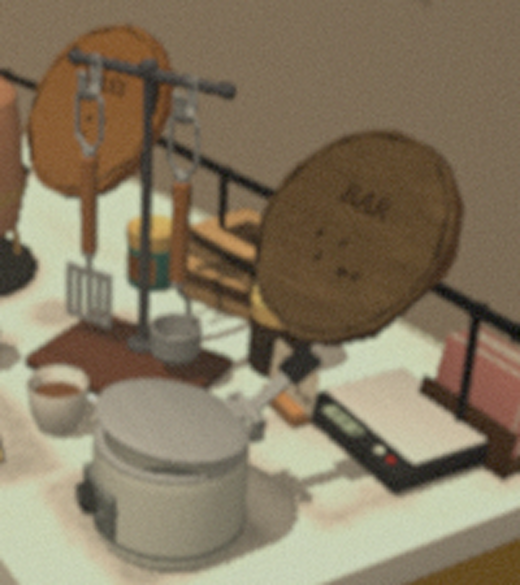

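View pics/tc.png

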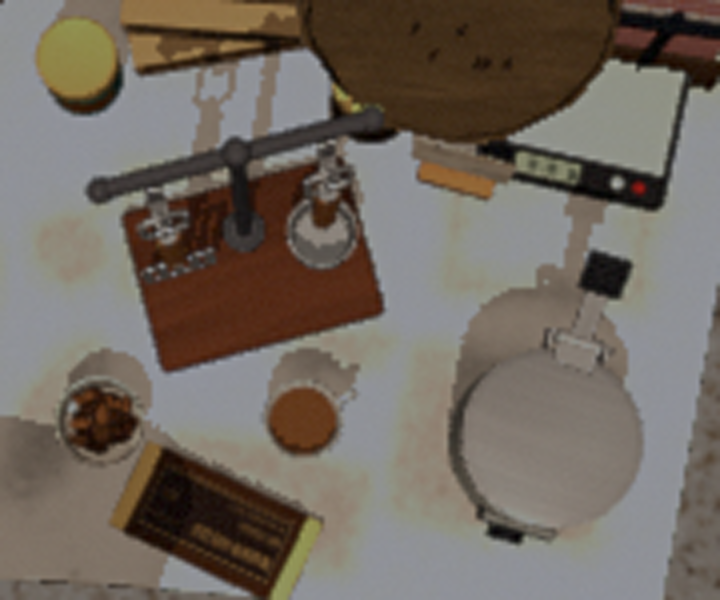

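The ladle hangs on the right (-y) hook and the lid looks slightly ajar. Next I'll measure the poses.

```bash
cat > geo.py <<'E'
import numpy as np,cv2
from h import pts,R
def ray(s,u,v,z):
    Rm=R.from_rotvec(np.ravel(s['rvec'])).as_matrix();C=-Rm.T@np.ravel(s['tvec'])
    d=np.array([(u-s['cx'])/s['fx'],(v-s['cy'])/s['fy'],1])@Rm
    return C+d*(z-C[2])/d[2]
def proj(s,P):
    p,_=cv2.projectPoints(np.atleast_2d(np.float64(P)),np.float64(np.ravel(s['rvec'])),np.float64(np.ravel(s['tvec'])),np.array([[s['fx'],0,s['cx']],[0,s['fy'],s['cy']],[0,0,1.]]),None)
    return p[:,0]
E
cat > /tmp/a.py <<'E'
from h import *;from geo import *
from scipy.optimize import least_squares
S={n:dict(np.load('/tmp/%s0.npz'%n)) for n in('scene','top')};W={n:pts(S[n]) for n in S}
T=S['top']
c=lambda x,y:((x+.5)/4-.5+190,(y+.5)/4-.5+110)
a=ray(T,*c(98,190),.318);b=ray(T,*c(375,118),.318);m=ray(T,*c(235,152),.33)
print('bar ends',a,b,'len',np.linalg.norm(a-b),'mid',(a+b)/2,'post',m)
y=(a-b)[:2]/np.linalg.norm((a-b)[:2]);print('stand yaw from bar',np.degrees(np.arctan2(-y[0],y[1])))
cs=[ray(T,*c(*p),.016) for p in((122,208),(345,158),(385,310),(166,372))]
print('base',np.round(cs,4).tolist(),'centre',np.mean(cs,0))
# housing wall circle
for n in S:
    w=W[n].reshape(-1,3);k=(w[:,2]>.02)&(w[:,2]<.085)&(np.hypot(w[:,0]-.46,w[:,1]+.345)<.09)
    p=w[k];f=least_squares(lambda q:np.hypot(p[:,0]-q[0],p[:,1]-q[1])-.066,[.46,-.345],loss='soft_l1',f_scale=.003)
    print(n,k.sum(),f.x,np.sqrt(np.mean(f.fun**2)))
w=W['top'].reshape(-1,3);k=(w[:,2]>.095)&(w[:,2]<.135)&(np.hypot(w[:,0]-.45,w[:,1]+.345)<.085)
p=w[k];A=np.c_[p[:,:2],np.ones(k.sum())]
for _ in range(3):
    q=np.linalg.lstsq(A,p[:,2],rcond=None)[0];r=abs(A@q-p[:,2])<.008;p=p[r];A=A[r]
print('lid plane',q,'tilt',np.arctan(np.hypot(*q[:2])),'dir',np.degrees(np.arctan2(-q[1],-q[0])),p.mean(0))
print('tab ray',ray(T,*c(605,273),.14),'dial',ray(T,*c(505,533),.05))
# tab dark mask
g=T['pixels'].max(2);mk=(g<60)
w=W['top'];kk=mk&(np.abs(w[...,0]-.557)<.05)&(abs(w[...,1]+.39)<.05)&(w[...,2]>.1)
print('tab',kk.sum(),np.nanmedian(w[kk],0),np.nanmin(w[kk],0),np.nanmax(w[kk],0))
# sign
for r in (100,120,130,138,142,150): print('sign',r,W['top'][r,[285,305,325]].round(3).tolist())
E
PYTHONPATH=. python3 /tmp/a.py
```

```text
Traceback (most recent call last):
  File "h.py", line 1, in <module>
    import numpy as np,cv2
ModuleNotFoundError: No module named 'cv2'
```

```bash
cp /tmp/a.py a.py; python3 a.py
```

```text
bar ends [ 0.59333947 -0.04673694  0.318     ] [ 0.63449491 -0.21855271  0.318     ] len 0.17667605421712165 mid [ 0.61391719 -0.13264483  0.318     ] post [ 0.61275784 -0.13177687  0.33      ]
stand yaw from bar 13.47039489341301
base [[0.6333, -0.038, 0.016], [0.6687, -0.2123, 0.016], [0.5489, -0.24, 0.016], [0.5047, -0.07, 0.016]] centre [ 0.58890308 -0.14007169  0.016     ]
scene 1649 [ 0.44231878 -0.35219044] 0.00332121592069025
top 160 [ 0.44077995 -0.35134843] 0.002797781700204159
lid plane [-0.14715632  0.04532209  0.19819474] tilt 0.15277765011766795 dir -17.118099869938565 [ 0.44725377 -0.35147597  0.11644889]
tab ray [ 0.55774171 -0.38870558  0.14      ] dial [ 0.37585188 -0.32242858  0.05      ]
tab 102 [ 0.5567721  -0.38801324  0.13997362] [ 0.54372904 -0.4048597   0.1251439 ] [ 0.57105225 -0.37248727  0.15244096]
sign 100 [[0.771, -0.234, 0.194], [0.767, -0.288, 0.204], [0.765, -0.342, 0.205]]
sign 120 [[0.729, -0.235, 0.14], [0.725, -0.292, 0.151], [0.722, -0.347, 0.157]]
sign 130 [[0.705, -0.236, 0.114], [0.701, -0.293, 0.129], [0.7, -0.351, 0.126]]
sign 138 [[0.636, -0.222, 0.322], [0.683, -0.295, 0.105], [0.679, -0.352, 0.114]]
sign 142 [[0.681, -0.238, 0.061], [0.673, -0.296, 0.091], [0.685, -0.364, 0.028]]
sign 150 [[0.669, -0.242, -0.003], [0.659, -0.3, 0.04], [0.66, -0.363, 0.029]]
```

```bash
cat > b.py <<'E'
from h import *;from geo import *
S={n:dict(np.load('/tmp/%s0.npz'%n)) for n in('scene','top')};W={n:pts(S[n]) for n in S}
yaw=np.radians(13.5);X=np.array([np.cos(yaw),np.sin(yaw)]);Y=np.array([-X[1],X[0]])
bar=np.array([.6133,-.1322])
for nm,sg in(('L',1),('R',-1)):
    h=bar+sg*.055*Y-.022*X; print(nm,'hook nominal',h)
    for n in S:
        w=W[n];d=w[...,:2]-h; lx=d@X;ly=d@Y
        px=S[n]['pixels'].astype(int);hsv=cv2.cvtColor(S[n]['pixels'],cv2.COLOR_RGB2HSV)
        near=(abs(lx)<.03)&(abs(ly)<.03)
        g=near&(w[...,2]>.12)&(w[...,2]<.225)&(hsv[...,1]>90)
        print(n,'grip',g.sum(),'lx',np.median(lx[g]) if g.any() else 0,'ly',np.median(ly[g]) if g.any() else 0,np.percentile(ly[g],[5,95]) if g.any() else 0, np.percentile(w[g][:,2],[2,98]) if g.any() else 0)
        if n=='scene' and g.any():
            v,u=np.nonzero(g);
            for r in range(v.min(),v.max()+1,6): 
                q=(v==r); 
                if q.any(): print('   row',r,u[q].min(),u[q].max(),w[r,u[q]].mean(0).round(4))
        for lo,hi in((.03,.08),(.225,.285)):
            g=near&(w[...,2]>lo)&(w[...,2]<hi); 
            if g.any(): print('   z',lo,hi,g.sum(),'lx',np.percentile(lx[g],[5,50,95]).round(4),'ly',np.percentile(ly[g],[5,50,95]).round(4))
h=bar-.055*Y-.022*X
print(proj(S['scene'],[[*h,.2925],[*h,.2285],[*h,.1185],[*h,.036]]),proj(S['top'],[[*h,.2925],[*h,.036]]))
E
python3 b.py
```

```text
L hook nominal [ 0.57906837 -0.08385545]
scene grip 200 lx -0.0068456507764774015 ly -0.004985538670010774 [-0.00999748  0.00350493] [0.126509   0.22366814]
   row 161 261 267 [ 0.5762 -0.0879  0.2238]
   row 167 261 267 [ 0.5749 -0.0886  0.2075]
   row 173 261 267 [ 0.5752 -0.0884  0.1903]
   row 179 261 266 [ 0.5733 -0.0887  0.1736]
   row 185 262 265 [ 0.5718 -0.0905  0.1573]
   row 191 262 266 [ 0.5736 -0.0905  0.1391]
   z 0.03 0.08 188 lx [-0.0058 -0.0024  0.001 ] ly [-0.0272 -0.0026  0.0233]
   z 0.225 0.285 99 lx [-0.0092 -0.0034  0.0007] ly [-0.0172 -0.0028  0.0136]
top grip 36 lx -0.0065969370615989575 ly -0.001138741921778315 [-0.00866648  0.00780905] [0.12826689 0.21845739]
   z 0.03 0.08 31 lx [-0.0026 -0.0008  0.0007] ly [-0.025  -0.0012  0.0251]
   z 0.225 0.285 34 lx [-0.0071 -0.0026  0.0012] ly [-0.0144 -0.0002  0.014 ]
R hook nominal [ 0.60474736 -0.19081614]
scene grip 262 lx -0.007063274157675179 ly -0.004594036915885968 [-0.0105847   0.00456816] [0.12441737 0.22354856]
   row 171 297 303 [ 0.6007 -0.1939  0.2242]
   row 177 297 303 [ 0.6004 -0.1972  0.2092]
   row 183 296 301 [ 0.5959 -0.1972  0.1941]
   row 189 296 302 [ 0.5997 -0.1959  0.1758]
   row 195 296 302 [ 0.5991 -0.1973  0.1597]
   row 201 295 302 [ 0.5999 -0.1956  0.1418]
   row 207 295 301 [ 0.5985 -0.1947  0.1247]
   z 0.03 0.08 344 lx [-0.0287 -0.0071  0.0214] ly [-0.0264 -0.0041  0.0216]
   z 0.225 0.285 111 lx [-0.0081 -0.0026  0.0019] ly [-0.0165 -0.0016  0.0144]
top grip 40 lx -0.006210940756415265 ly 0.0030177978588641517 [-0.00613702  0.00906423] [0.12989376 0.2232169 ]
   z 0.03 0.08 205 lx [-0.0239 -0.0029  0.0183] ly [-0.0224  0.003   0.0217]
   z 0.225 0.285 31 lx [-0.0062 -0.0018  0.0038] ly [-0.0134  0.0034  0.016 ]
[[300.66467984 144.35446525]
 [299.75372972 168.62040918]
 [298.28034967 207.86839503]
 [297.24543599 235.43648751]] [[272.1665207  153.14450168]
 [269.67262157 168.61620172]]
```

```bash
python3 - <<'E'
import cv2
a=cv2.imread('pics/scene0.png')
cv2.imwrite('pics/sc2.png',cv2.resize(a[110:250,245:345],None,fx=5,fy=4.2,interpolation=cv2.INTER_CUBIC)) 
E
```

```text
(no output)
```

View pics/sc2.png

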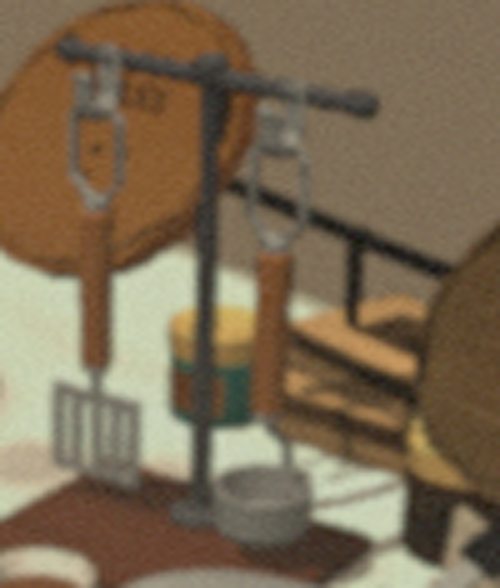

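```bash
cat >> geo.py <<'E'
from station import env,effector
MC=np.array([.4415,-.352]);my=np.radians(-17.2);MX=np.array([np.cos(my),np.sin(my),0]);MY=np.array([-MX[1],MX[0],0])
HG=np.array([*(MC+.073*MX[:2]),.101])
sy=np.radians(13.5);SX=np.array([np.cos(sy),np.sin(sy),0]);SY=np.array([-SX[1],SX[0],0])
LX=np.array([.6037,-.1908,0])
Z=np.array([0,0,1.])
def rot(x,y):
    x=x/np.linalg.norm(x);y=y-x*(x@y);y/=np.linalg.norm(y)
    return R.from_matrix(np.c_[x,y,np.cross(x,y)]).as_rotvec()
def rotyp(yaw,pitch,s=1):  # pitch down
    h=np.array([np.cos(yaw),np.sin(yaw),0]);return rot(h*np.cos(pitch)-Z*np.sin(pitch),s*np.array([-h[1],h[0],0]))
E
python3 - <<'E'
from geo import *
print(env.nose_length, R.from_rotvec(env.state()['eef_rot']).as_matrix().round(2).tolist())
def tabtip(phi,off=.004,dz=0): 
    return HG+(.058*np.cos(phi)+off)*MX+(.058*np.sin(phi)+dz)*Z
for tilt in(0,10,15):
  t=np.radians(tilt);x=-Z*np.cos(t)-MX*np.sin(t)
  for s in(1,-1):
    r=rot(x,s*MY)
    for ph,dz in((36,.06),(36,0),(0,0),(-35,0)):
      p=tabtip(np.radians(ph),dz=dz)-x/np.linalg.norm(x)*.011
      q=env.solve_ik(p,r);print(tilt,s,ph,p.round(3),None if q is None else np.round(q,2))
for nm,yaw,g in(('stand',sy,LX+.182*Z),('lift',sy,LX+.22*Z),('back',sy,LX+.22*Z-.1*SX),('well',my,np.array([*MC,.165])),('well',-.6,np.array([*MC,.165])),('wellhi',-.6,np.array([*MC,.3])),('wellhi',my,np.array([*MC,.3])) ):
  for pd in(0,20,35):
    for s in(1,-1):
      r=rotyp(yaw,np.radians(pd),s);x=R.from_rotvec(r).as_matrix()[:,0]
      q=env.solve_ik(g+.008*x,r);print(nm,round(yaw,2),pd,s,None if q is None else np.round(q,2))
E
```

```text
0.011 [[-0.0, 0.32, 0.95], [-0.0, 0.95, -0.32], [-1.0, -0.0, -0.0]]
0 1 36 [ 0.56  -0.389  0.206] [-0.68  0.35  1.22 -0.    1.58 -1.95]
0 1 36 [ 0.56  -0.389  0.146] [-0.68  0.37  1.29 -0.    1.47 -1.95]
0 1 0 [ 0.57  -0.392  0.112] [-0.68  0.42  1.29 -0.    1.42 -1.95]
0 1 -35 [ 0.56  -0.389  0.079] [-0.68  0.42  1.36 -0.    1.36 -1.95]
0 -1 36 [ 0.56  -0.389  0.206] [-0.68  0.35  1.22  0.    1.58  1.19]
0 -1 36 [ 0.56  -0.389  0.146] [-0.68  0.37  1.29  0.    1.47  1.19]
0 -1 0 [ 0.57  -0.392  0.112] [-0.68  0.42  1.29  0.    1.42  1.19]
0 -1 -35 [ 0.56  -0.389  0.079] [-0.68  0.42  1.36  0.    1.36  1.19]
10 1 36 [ 0.562 -0.389  0.206] [-0.65  0.55  0.97 -0.06  1.79 -1.93]
10 1 36 [ 0.562 -0.389  0.146] [-0.65  0.57  1.05 -0.06  1.69 -1.92]
10 1 0 [ 0.572 -0.392  0.112] [-0.64  0.62  1.05 -0.06  1.64 -1.91]
10 1 -35 [ 0.562 -0.389  0.079] [-0.65  0.61  1.12 -0.06  1.58 -1.91]
10 -1 36 [ 0.562 -0.389  0.206] [-0.65  0.55  0.97 -0.06  1.79  1.22]
10 -1 36 [ 0.562 -0.389  0.146] [-0.65  0.57  1.05 -0.06  1.69  1.22]
10 -1 0 [ 0.572 -0.392  0.112] [-0.64  0.62  1.05 -0.06  1.64  1.23]
[... 1266 characters left out ...]
1.57 -0.88]
back 0.24 20 1 None
back 0.24 20 -1 [-1.27 -0.37  2.42  1.29  1.36 -0.43]
back 0.24 35 1 None
back 0.24 35 -1 [-1.13 -0.5   2.32  1.    1.26 -0.09]
well -0.3 0 1 None
well -0.3 0 -1 None
well -0.3 20 1 None
well -0.3 20 -1 None
well -0.3 35 1 None
well -0.3 35 -1 None
well -0.6 0 1 None
well -0.6 0 -1 None
well -0.6 20 1 None
well -0.6 20 -1 None
well -0.6 35 1 None
well -0.6 35 -1 None
wellhi -0.6 0 1 None
wellhi -0.6 0 -1 None
wellhi -0.6 20 1 None
wellhi -0.6 20 -1 None
wellhi -0.6 35 1 None
wellhi -0.6 35 -1 None
wellhi -0.3 0 1 None
wellhi -0.3 0 -1 None
wellhi -0.3 20 1 None
wellhi -0.3 20 -1 None
wellhi -0.3 35 1 None
wellhi -0.3 35 -1 [-1.27 -0.82  2.36  0.85  1.11  0.4 ]
```

```bash
python3 - <<'E'
from geo import *
def f(nm,yaw,g,pd,s):
      r=rotyp(yaw,np.radians(pd),s);x=R.from_rotvec(r).as_matrix()[:,0]
      return env.solve_ik(g+.008*x,r)
for pd in(40,45,50,55):
  for nm,g in(('pre',LX+.182*Z-.08*SX),('st',LX+.182*Z),('lift',LX+.22*Z),('bk',LX+.22*Z-.1*SX),('bkhi',LX+.30*Z-.1*SX)):
    q=f(nm,sy,g,pd,-1);print(pd,nm,None if q is None else np.round(q,2))
  for nm,g in(('well',np.array([*MC,.165])),('wellhi',np.array([*MC,.27]))):
    for yd in range(-120,121,15):
     for s in(1,-1):
      q=f(nm,np.radians(yd),g,pd,s)
      if q is not None: print(pd,nm,yd,s,np.round(q,2))
E
```

```text
40 pre [-1.02 -0.42  2.29  0.93  1.14 -0.03]
40 st [-0.82 -0.27  2.18  0.94  0.97  0.06]
40 lift [-0.82 -0.33  2.14  0.9   1.02  0.14]
40 bk [-1.07 -0.5   2.27  0.9   1.24  0.02]
40 bkhi [-1.07 -0.57  2.17  0.86  1.35  0.15]
40 well -120 1 [-0.24  0.28  1.66 -0.83  1.54  0.46]
40 well -105 1 [-0.22  0.09  1.87 -0.9   1.36  0.33]
40 well -90 1 [-0.23 -0.13  2.09 -0.95  1.15  0.17]
40 well -75 1 [-0.31 -0.37  2.29 -0.95  0.92 -0.09]
40 well -60 1 [-0.47 -0.64  2.46 -0.73  0.67 -0.56]
40 well -60 -1 [-0.47 -0.64  2.46 -0.73  0.67  2.58]
40 well -15 -1 [-1.23 -0.6   2.44  0.9   0.94  0.19]
40 well 0 -1 [-1.33 -0.34  2.26  0.94  1.16 -0.13]
40 well 15 -1 [-1.35 -0.1   2.06  0.9   1.35 -0.33]
40 well 30 -1 [-1.32  0.12  1.84  0.83  1.52 -0.47]
40 well 45 1 [-1.27  0.31  1.63  0.75  1.68  2.56]
40 well 45 -1 [-1.27  0.31  1.63  0.75  1.68 -0.59]
40 well 60 1 [-1.2   0.47  1.41  0.67  1.83  2.44]
40 well 60 -1 [-1.2   0.47  1.41  0.67  1.83 -0.7 ]
40 well 75 1 [-1.13  0.63  1.2   0.57  1.98  2.33]
40 well 75 -1 [-1.13  0.63  1.2   0.57  1.98 -0.81]
40 well 90 1 [-1.04  0.76  1.    0.47  2.12
[... 9833 characters left out ...]
55 wellhi 15 -1 [-1.18 -0.23  1.85  0.61  1.46  0.08]
55 wellhi 30 -1 [-1.18 -0.07  1.7   0.6   1.6  -0.14]
55 wellhi 45 -1 [-1.15  0.09  1.54  0.57  1.73 -0.34]
55 wellhi 60 1 [-1.11  0.24  1.38  0.52  1.86  2.62]
55 wellhi 60 -1 [-1.11  0.24  1.38  0.52  1.86 -0.52]
55 wellhi 75 1 [-1.05  0.37  1.22  0.45  1.98  2.44]
55 wellhi 75 -1 [-1.05  0.37  1.22  0.45  1.98 -0.7 ]
55 wellhi 90 1 [-0.99  0.48  1.08  0.37  2.08  2.25]
55 wellhi 90 -1 [-0.99  0.48  1.08  0.37  2.08 -0.89]
55 wellhi 105 1 [-0.92  0.57  0.95  0.27  2.17  2.05]
55 wellhi 105 -1 [-0.92  0.57  0.95  0.27  2.17 -1.09]
55 wellhi 120 1 [-0.84  0.64  0.86  0.15  2.24  1.83]
55 wellhi 120 -1 [-0.84  0.64  0.86  0.15  2.24 -1.31]
```

```bash
cat >> geo.py <<'E'
tt=np.radians(10);TX=-Z*np.cos(tt)-MX*np.sin(tt);TR=rot(TX,-MY)
def tabtip(phi,off=.004,dz=0): 
    return HG+(.058*np.cos(phi)+off)*MX+(.058*np.sin(phi)+dz)*Z-TX*.011
E
python3 - <<'E'
from geo import *
from h import snap
st=env.state()
env.move_straight([.14,.42,.40],vel=.3)
effector.grip(0.0,20)
env.goto([.36,-.25,.40],TR)
env.goto(tabtip(np.radians(36),dz=.07),TR)
st=env.state();print(st['time'],st['position'],st['contact_force'],st['grip_width'])
snap('scene','s1.png');snap('top','t1.png')
E
```

```text
6.25 [ 0.56202531 -0.38914703  0.21766207] [-0.67613127 -0.30611125 -0.45842201] 0.0006661164254085585
```

View pics/s1.png

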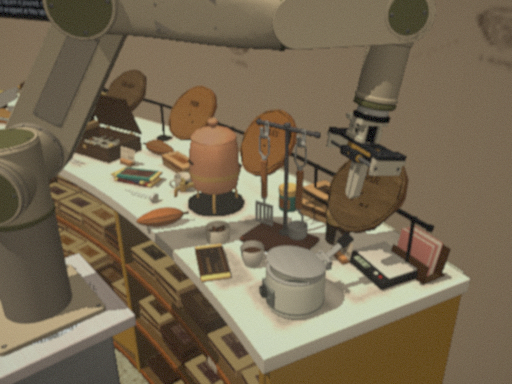

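The closed fingertips at (355,195) are above the tab at (345,240), and the forearm is well above where the lid will swing. Pressing now.

```bash
python3 - <<'E'
from geo import *
from h import snap
def rep(m,h):
    st=env.state();tip=st['position']+TX*.011-HG
    print(m,h,round(st['time'],2),'r',round(tip@MX,4),'lat',round(tip@MY,4),'z',round(tip[2],4),st['contact_force'].round(1) if hasattr(st['contact_force'],'round') else st['contact_force'])
h=env.move_straight(tabtip(np.radians(36),dz=-.006),vel=.06,max_force=3);rep('touch',h)
for ph in range(30,-36,-8):
    h=env.move_straight(tabtip(np.radians(ph),dz=-.002),vel=.06,max_force=30);rep(ph,h)
    if h: break
snap('scene','s2.png')
E
```

```text
touch False 7.77 r 0.0513 lat -0.0001 z 0.0288 [ 0.3 -0.2  0.1]
30 False 8.02 r 0.0545 lat -0.0 z 0.0271 [0.6 0.2 0.2]
22 False 8.3 r 0.0574 lat 0.0002 z 0.0186 [ 0.3  1.1 -0.2]
14 False 8.58 r 0.0604 lat 0.0 z 0.0118 [0.5 0.5 0.4]
6 False 8.87 r 0.0635 lat -0.0001 z 0.0053 [ 4.1 -1.   4.9]
-2 False 9.15 r 0.0638 lat -0.0001 z -0.0027 [ 5.4 -1.6  5.7]
-10 False 9.43 r 0.062 lat -0.0 z -0.0116 [ 3.  -1.7  3.4]
-18 False 9.72 r 0.0584 lat 0.0001 z -0.0204 [0.5 0.5 0.6]
-26 False 10.0 r 0.0552 lat 0.0002 z -0.0283 [1.  0.1 0.8]
-34 False 10.28 r 0.0512 lat 0.0001 z -0.0352 [ 0.4 -0.6  0.2]
```

View pics/s2.png

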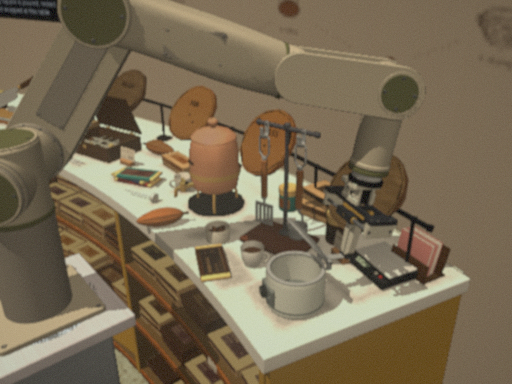

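```bash
python3 - <<'E'
from geo import *
from h import snap
a=cv2.imread('pics/s2.png');cv2.imwrite('pics/s2c.png',cv2.resize(a[200:320,250:430],None,fx=4,fy=4,interpolation=cv2.INTER_CUBIC))
s=snap('scene');w=pts(s).reshape(-1,3);d=w-HG;x=d@MX;y=d@MY
k=(abs(y)<.05)&(x>-.14)&(x<.03)&(d[:,2]>.015)&(d[:,2]<.14)
print(k.sum())
for lo in np.arange(.015,.14,.02):
    q=k&(d[:,2]>lo)&(d[:,2]<lo+.02);print(round(lo,3),q.sum(),np.percentile(x[q],[10,50,90]).round(4) if q.any() else 0)
k=(abs(y)<.03)&(x>.03)&(x<.09)&(d[:,2]>-.05)&(d[:,2]<.06)
E
```

```text
180
0.015 0 0
0.035 7 [-0.0377 -0.0333 -0.028 ]
0.055 22 [-0.0519 -0.0472 -0.0415]
0.075 63 [-0.0742 -0.0669 -0.0569]
0.095 88 [-0.0856 -0.0813 -0.0756]
0.115 0 0
0.135 0 0
```

View pics/s2c.png

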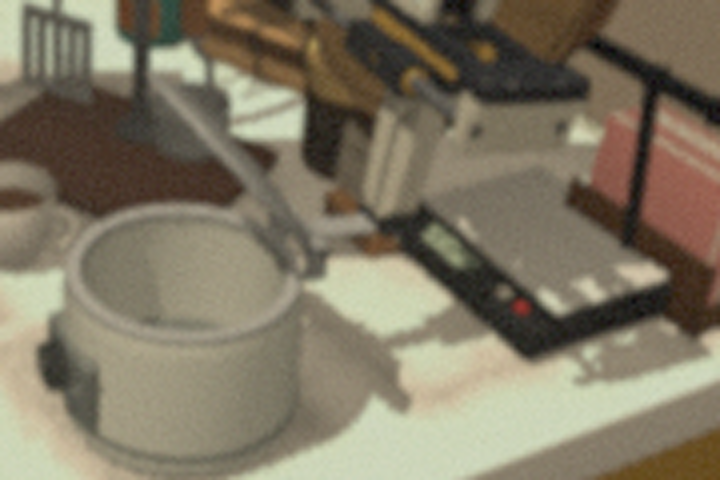

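```bash
python3 - <<'E'
from geo import *
from h import snap
T=dict(np.load('/tmp/scene0.npz'))
p1=np.array([.56202531,-.38914703,.21766207]);print('s1 tip expected px',proj(T,p1+TX*.011))
st=env.state();p=np.array(st['position']);print(p,st['eef_rot'],TR,st['contact_force'],'now tip px',proj(T,p+TX*.011),'tab px at phi=-6',proj(T,HG+.058*np.cos(.1)*MX-.006*Z))
for n in(1,2):
  pass
a=cv2.imread('pics/s1.png');b=cv2.imread('pics/t1.png')
cv2.imwrite('pics/s1c.png',cv2.resize(a[110:290,290:430],None,fx=3.3,fy=3.3,interpolation=cv2.INTER_CUBIC))
snap('top','t2.png');b=cv2.imread('pics/t2.png')
cv2.imwrite('pics/t2c.png',cv2.resize(b[110:260,250:390],None,fx=4,fy=4,interpolation=cv2.INTER_CUBIC))
E
```

```text
s1 tip expected px [[348.00243384 210.72055888]]
[ 0.56215512 -0.38921431  0.07681856] [-1.86095726  0.28104291  2.22134432] [-1.86300703  0.28175332  2.22024532] [ 0.17932724 -0.76800197  0.3487937 ] now tip px [[343.34702079 265.01771028]] tab px at phi=-6 [[346.72232571 253.74353715]]
```

View pics/s1c.png

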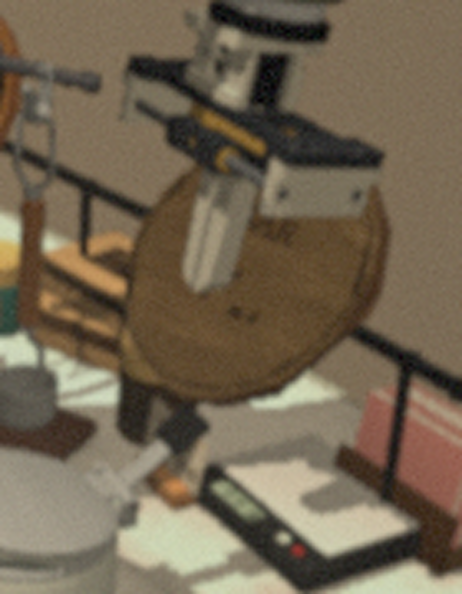

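View pics/t2c.png

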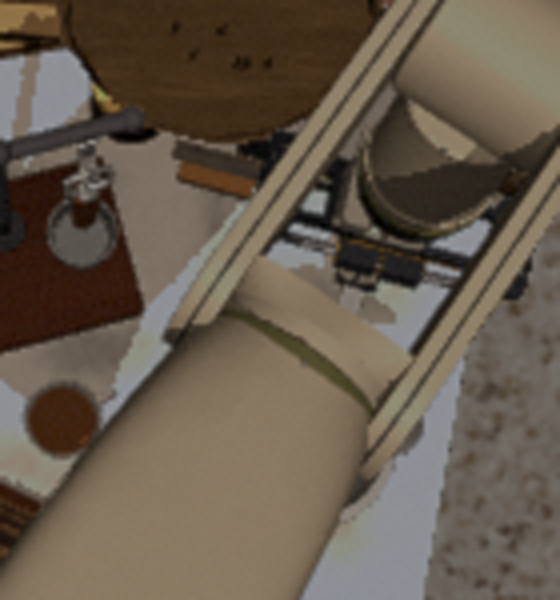

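```bash
python3 - <<'E'
from geo import *
from h import snap
s=snap('scene');W=pts(s);D=W-HG
st=env.state();p=np.array(st['position'])
for r in range(222,262,3):
    print(r,' '.join('(%3.0f,%3.0f,%3.0f)'%tuple(1000*np.array([D[r,c]@MX,D[r,c]@MY,D[r,c][2]])) for c in range(332,362,3)))
a=s['pixels'][215:270,320:375,::-1];cv2.imwrite('pics/s3c.png',cv2.resize(a,None,fx=10,fy=10,interpolation=cv2.INTER_CUBIC))
E
```

```text
222 (123,176,-30) (128,169,-27) (119,141,-11) (124,135, -8) (130,130, -7) ( 35,-24, 94) ( 39,-30, 96) ( 43,-33, 97) ( 44,-44,102) ( 60,-31, 92)
225 (124,176,-39) (126,165,-34) (129,155,-29) (123,132,-16) (128,126,-14) ( 58, 10, 63) ( 61,  3, 67) ( 58,-13, 76) ( 61,-21, 79) ( 43,-57,102)
228 (123,174,-47) (127,165,-43) (136,165,-45) (143,162,-45) (123,118,-17) ( 58,  8, 57) ( 60, -1, 61) ( 59,-13, 68) ( 64,-17, 69) ( 71,-19, 69)
231 (126,178,-59) (128,166,-53) (136,164,-53) (143,159,-52) (151,158,-54) ( 58,  8, 49) ( 58, -4, 56) ( 59,-14, 61) ( 64,-18, 62) ( 70,-21, 62)
234 (124,173,-65) (128,165,-61) (121,140,-46) (145,162,-64) ( 56, 15, 38) ( 55,  2, 46) ( 57, -6, 49) ( 58,-17, 55) ( 65,-19, 55) ( 73,-18, 52)
237 (124,173,-74) (120,152,-61) (123,141,-56) (122,126,-47) ( 53,  9, 34) ( 56,  2, 38) ( 54,-12, 46) ( 58,-18, 48) ( 67,-17, 45) (219,183,-102)
240 (126,174,-84) (119,149,-69) (120,136,-62) (120,122,-54) ( 53,  8, 27) ( 52, -4, 34) ( 54,-13, 39) ( 60,-16, 39) ( 66,-19, 39) (209,168,-101)
243 (125,171,-92) (116,143,-74) (119,134,-69) (120,121,-62) ( 51,  4, 22) ( 54, -3, 25) ( 
[... 224 characters left out ...]
131,-84) (116,126,-82) (118,115,-76) ( 48, -2, 10) ( 51,-10, 14) ( 56,-14, 15) ( 62,-16, 15) (179,136,-104) (160, 96,-75)
252 (101,131,-90) (106,123,-87) (109,114,-83) ( 46,  6, -2) ( 47, -4,  4) ( 50,-12,  8) ( 55,-16,  9) ( 63,-16,  7) (146, 89,-77) (148, 78,-71)
255 ( 22,  4, -3) ( 27,  1, -2) ( 34, -0, -3) ( 41, -3, -4) ( 46, -7, -2) ( 54, -8, -4) ( 62, -7, -6) ( 68,-10, -6) (141, 80,-79) (146, 75,-77)
258 ( 14, -9, -1) ( 22, -8, -3) ( 28,-11, -3) ( 37, -9, -6) ( 45, -9, -9) ( 46,-19, -3) ( 55,-18, -6) ( 63,-19, -7) ( 70,-20, -9) (140, 65,-79)
261 ( 92,113,-105) ( 97,107,-103) (103,102,-101) (101, 86,-90) (108, 82,-90) (116, 82,-92) (122, 77,-91) (122, 64,-83) (126, 58,-79) (129, 49,-75)
```

View pics/s3c.png

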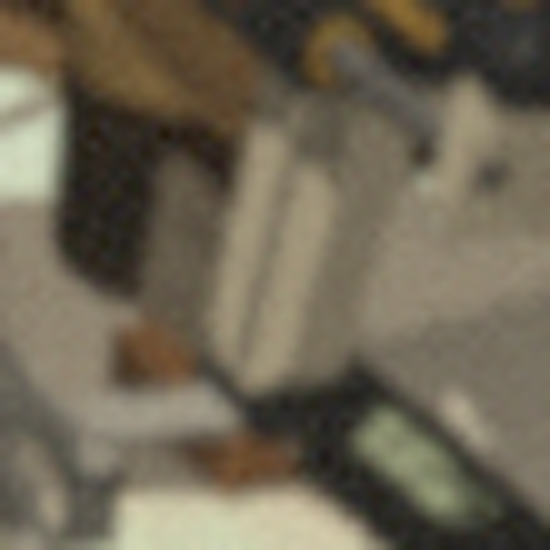

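The picture and depth show the fingertips resting on the tab at about (346,253), with the lid only about 0.9 rad open. The closed fingers reach about 34 mm less far than the reported TCP implies. I'll allow for that and finish the press.

```bash
python3 - <<'E'
from geo import *
from h import snap
def rep(m,h):
    st=env.state();tip=st['position']+TX*(.011-.034)-HG
    print(m,h,round(st['time'],2),'r',round(tip@MX,4),'lat',round(tip@MY,4),'z',round(tip[2],4),np.round(st['contact_force'],1))
for ph in (-8,-16,-24,-32,-37,-42,-48):
    h=env.move_straight(tabtip(np.radians(ph),off=.0,dz=0)+TX*.034,vel=.06,max_force=22);rep(ph,h)
    if h: break
env.dwell(.2)
snap('scene','s4.png')
s=snap('scene');w=pts(s).reshape(-1,3);d=w-HG;x=d@MX;y=d@MY
k=(abs(y)<.05)&(x>-.14)&(x<.03)&(d[:,2]>.015)&(d[:,2]<.14)
for lo in np.arange(.015,.14,.02):
    q=k&(d[:,2]>lo)&(d[:,2]<lo+.02);print(round(lo,3),q.sum(),np.percentile(x[q],[10,50,90]).round(4) if q.any() else 0)
E
```

```text
-8 False 10.75 r 0.0572 lat 0.0 z -0.0086 [0.  0.6 0.5]
-16 False 11.03 r 0.0555 lat 0.0001 z -0.0164 [-0.1  1.  -0.3]
-24 False 11.32 r 0.0527 lat 0.0 z -0.024 [ 0.6 -0.  -0.2]
-32 True 11.53 r 0.0529 lat -0.0002 z -0.0258 [ 1.7 -0.3  6.2]
0.015 122 [-0.0111 -0.0093 -0.0078]
0.035 138 [-0.0144 -0.0126 -0.0108]
0.055 150 [-0.0177 -0.0163 -0.0142]
0.075 147 [-0.0211 -0.0196 -0.0181]
0.095 159 [-0.0248 -0.0231 -0.0213]
0.115 135 [-0.0276 -0.0262 -0.0244]
0.135 2 [-0.0271 -0.0269 -0.0266]
```

View pics/s4.png

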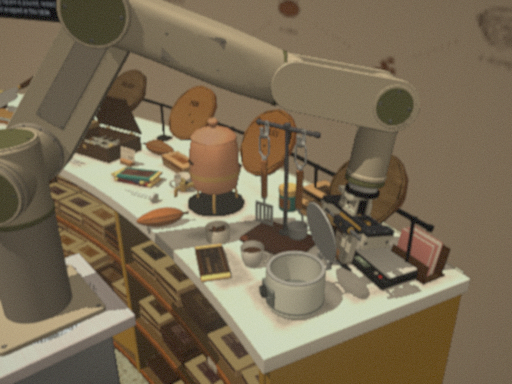

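The lid measures about 1.40 rad, fully open; it stands at (322,235). Next I'll back off, go to a standoff in front of the ladle with the gripper part open, and check the real fingertip position there.

```bash
cat >> geo.py <<'E'
PR=rotyp(sy,np.radians(40),-1);PX=R.from_rotvec(PR).as_matrix()[:,0]
E
python3 - <<'E'
from geo import *
from h import snap
st=env.state();p=np.array(st['position'])
env.move_straight(p-TX*.05,vel=.15)
env.move_straight(p-TX*.10+.17*Z,vel=.25)
env.goto([.40,-.25,.42],TR)
g=LX-.14*SX+.2*Z
env.goto(g+.008*PX,PR)
effector.grip(.055)
st=env.state();print(st['time'],st['position'],st['grip_width'],st['contact_force'])
s=snap('scene','s5.png');np.savez('/tmp/s5.npz',**s)
print('tip px expected',proj(s,np.array(st['position'])+.011*PX), 'tcp',proj(s,st['position']))
W=pts(s)
d=W-np.array(st['position']);M=R.from_rotvec(PR).as_matrix();L=d@M
k=(abs(L[...,1])<.07)&(abs(L[...,2])<.03)&(L[...,0]>-.12)&(L[...,0]<.05)
v,u=np.nonzero(k);print(k.sum(),np.percentile(L[k][:,0],[50,90,95,99,100]).round(4))
for lo in np.arange(-.12,.05,.01):
    q=k&(L[...,0]>lo)&(L[...,0]<lo+.01)
    if q.any(): print(round(lo,2),q.sum(),L[q][:,1].min().round(3),L[q][:,1].max().round(3))
E
```

```text
16.5 [ 0.4735116  -0.22209291  0.19486717] 0.0550864646367757 [ 0.21715672 -0.25050533  0.33742187]
tip px expected [[269.74177488 201.84718567]] tcp [[267.63255712 200.4539469 ]]
32 [-0.0582 -0.0501 -0.0429 -0.0329 -0.0317]
-0.12 4 -0.029 -0.028
-0.07 10 -0.029 -0.027
-0.06 15 -0.031 -0.025
-0.05 1 -0.028 -0.028
-0.04 2 0.041 0.043
```

View pics/s5.png

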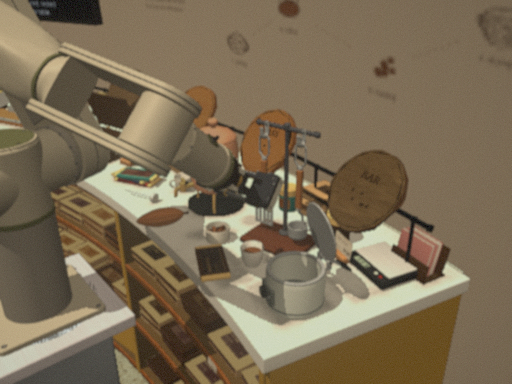

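```bash
python3 - <<'E'
from geo import *
from h import snap
a=cv2.imread('pics/s5.png')
A=cv2.resize(a[150:240,225:325],None,fx=5,fy=5,interpolation=cv2.INTER_CUBIC)
s=snap('top','t5.png');b=cv2.imread('pics/t5.png')
st=env.state();P=np.array(st['position']);print(proj(s,[P+.011*PX,P,P-.034*PX]))
B=cv2.resize(b[130:260,220:320],None,fx=3.5,fy=3.46,interpolation=cv2.INTER_CUBIC)
B=cv2.copyMakeBorder(B,0,0,0,0,0)
cv2.imwrite('pics/c5.png',A);cv2.imwrite('pics/c5t.png',B)
W=pts(s);L=(W-P)@R.from_rotvec(PR).as_matrix()
k=(abs(L[...,1])<.07)&(abs(L[...,2])<.03)&(L[...,0]>-.12)&(L[...,0]<.06)
for lo in np.arange(-.12,.06,.01):
    q=k&(L[...,0]>lo)&(L[...,0]<lo+.01)
    if q.any(): print(round(lo,2),q.sum(),np.percentile(L[q][:,1],[0,50,100]).round(3),np.median(L[q][:,2]).round(3))
E
```

```text
[[282.98065679 204.73138944]
 [283.9331343  207.54476704]
 [286.95282473 216.46416866]]
-0.12 10 [-0.066  0.024  0.066] -0.028
-0.11 3 [-0.057  0.029  0.029] 0.008
-0.1 4 [0.028 0.029 0.04 ] -0.01
-0.09 40 [-0.045  0.028  0.044] -0.01
-0.08 42 [-0.044 -0.002  0.044] -0.009
-0.07 39 [-0.045  0.026  0.043] -0.009
-0.06 35 [-0.043  0.027  0.039] -0.009
-0.05 37 [-0.043  0.027  0.041] -0.009
-0.04 31 [-0.043  0.027  0.041] -0.009
-0.03 14 [-0.039  0.027  0.036] -0.009
```

View pics/c5.png

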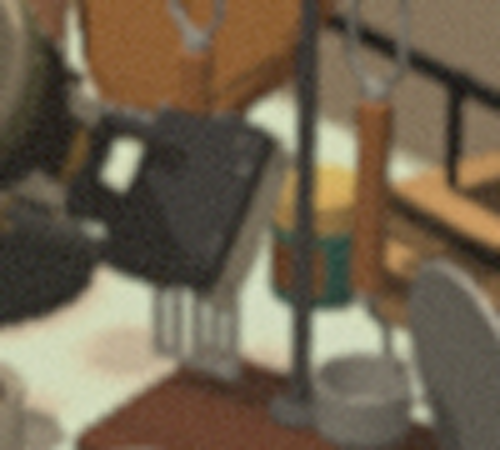

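View pics/c5t.png

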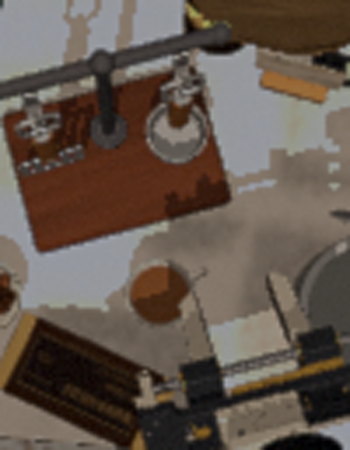

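The top view shows the same thing: the real tips are about 35 mm short of the reported ones along the tool axis, and centred sideways. I'll use a grasp point 43 mm behind the reported TCP.

```bash
cat >> geo.py <<'E'
GO=.043
def gp(g): return np.asarray(g)+GO*PX
E
python3 - <<'E'
from geo import *
from h import snap
zg=.1655
tests=[LX-.14*SX+zg*Z,LX+zg*Z,LX+(zg+.038)*Z,LX+(zg+.038)*Z-.1*SX,np.array([.45,-.26,.28]),np.array([*MC,.28]),np.array([*MC,.148])]
for t in tests:
    q=env.solve_ik(gp(t),PR);print(t.round(3),None if q is None else np.round(q,2))
effector.grip(.040)
env.move_straight(gp(LX-.14*SX+zg*Z),vel=.12)
env.move_straight(gp(LX-.04*SX+zg*Z),vel=.12,max_force=8)
st=env.state();print(st['time'],st['position'])
snap('top','t6.png')
b=cv2.imread('pics/t6.png');cv2.imwrite('pics/c6t.png',cv2.resize(b[130:240,220:320],None,fx=5,fy=5,interpolation=cv2.INTER_CUBIC))
b=snap('scene','s6.png');b=cv2.imread('pics/s6.png');cv2.imwrite('pics/c6.png',cv2.resize(b[130:240,245:345],None,fx=5,fy=5,interpolation=cv2.INTER_CUBIC))
E
```

```text
[ 0.468 -0.223  0.166] [-1.11 -0.4   2.35  0.95  1.16 -0.16]
[ 0.604 -0.191  0.166] [-0.77 -0.16  2.16  1.    0.87 -0.01]
[ 0.604 -0.191  0.204] [-0.77 -0.22  2.14  0.95  0.92  0.08]
[ 0.506 -0.214  0.204] [-1.   -0.41  2.28  0.93  1.12 -0.03]
[ 0.45 -0.26  0.28] [-1.19 -0.48  2.19  0.88  1.38 -0.01]
[ 0.442 -0.352  0.28 ] [-1.29 -0.23  1.99  0.89  1.41 -0.12]
[ 0.442 -0.352  0.148] [-1.29 -0.04  2.09  0.94  1.24 -0.35]
18.7583 [ 0.59647965 -0.1925467   0.13779374]
```

View pics/c6t.png

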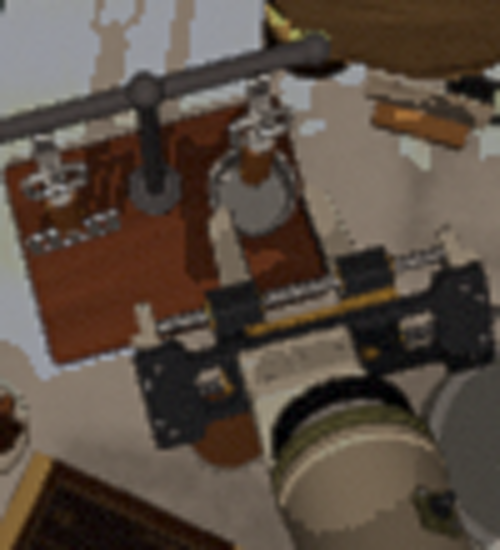

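View pics/c6.png

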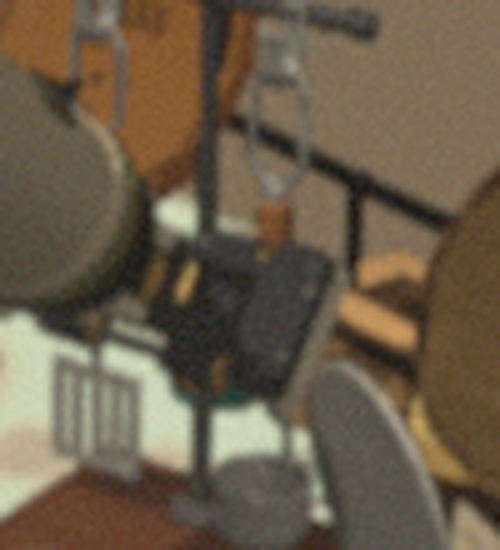

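```bash
python3 - <<'E'
from geo import *
from h import snap
s=snap('top');W=pts(s);P=np.array(env.state()['position']);G=P-GO*PX
L=(W-G);lx=L@SX;ly=L@SY;z=W[...,2]
hsv=cv2.cvtColor(s['pixels'],cv2.COLOR_RGB2HSV)
k=(z>.12)&(z<.226)&(lx>.02)&(lx<.06)&(abs(ly)<.025)&(hsv[...,1]>90)
print('grip',k.sum(),lx[k].mean(),np.percentile(ly[k],[5,50,95]))
k=(z>.225)&(z<.285)&(lx>.02)&(lx<.06)&(abs(ly)<.025);print('eye',k.sum(),lx[k].mean(),np.percentile(ly[k],[0,50,100]))
k=(z>.04)&(z<.08)&(lx>.0)&(lx<.08)&(abs(ly)<.04);print('bowl',k.sum(),np.percentile(lx[k],[2,98]),np.percentile(ly[k],[2,50,98]))
for a,b in((-.045,0),(0,.045)):
    k=(z>.12)&(z<.2)&(lx>-.03)&(lx<.02)&(ly>a)&(ly<b);print('finger',k.sum(),np.percentile(ly[k],[2,50,98]),lx[k].max())
E
```

```text
grip 41 0.03618901452131195 [-0.00622651  0.00368261  0.00884479]
eye 33 0.039912384082358685 [-0.01573979  0.00279875  0.01633138]
bowl 133 [0.01412435 0.06285741] [-0.02393632  0.00229528  0.02419971]
finger 94 [-0.03482945 -0.02550214 -0.01911352] 0.01991980888178521
finger 82 [0.02107801 0.02859379 0.03657227] 0.01853786652973925
```

```bash
python3 - <<'E'
from geo import *
from h import snap
zg=.1655
h=env.move_straight(gp(LX+zg*Z+.001*SY),vel=.08,max_force=6);print(h)
effector.grip(.0,22)
env.dwell(.1)
st=env.state();print(st['time'],st['grip_width'],np.round(st['contact_force'],1))
snap('scene','s7.png')
b=cv2.imread('pics/s7.png');A=cv2.resize(b[110:250,245:345],None,fx=4,fy=4,interpolation=cv2.INTER_CUBIC)
snap('top','t7.png')
b=cv2.imread('pics/t7.png');B=cv2.resize(b[130:240,220:310],None,fx=4,fy=4,interpolation=cv2.INTER_CUBIC)
B=cv2.copyMakeBorder(B,0,A.shape[0]-B.shape[0],0,0,0);cv2.imwrite('pics/c7.png',np.hstack([A,B]))
E
```

```text
False
20.15 0.01783845682541855 [0.9 0.5 0.2]
```

View pics/c7.png

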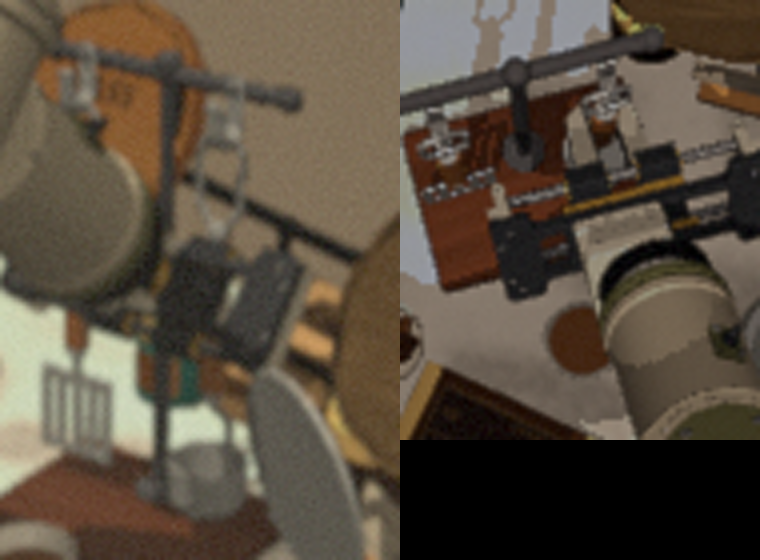

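The jaws hold the ladle grip at 17.8 mm with almost no side load, and the turner still hangs. Lifting 38 mm now, then pulling forward off the hook.

```bash
python3 - <<'E'
from geo import *
from h import snap
p=np.array(env.state()['position'])
h=env.move_straight(p+.038*Z,vel=.06,max_force=7)
st=env.state();print(h,st['time'],np.array(st['position'])-p,st['grip_width'],np.round(st['contact_force'],1))
snap('scene','s8.png')
b=cv2.imread('pics/s8.png');cv2.imwrite('pics/c8.png',cv2.resize(b[110:250,245:345],None,fx=4,fy=4,interpolation=cv2.INTER_CUBIC))
E
```

```text
False 21.0333 [-1.23764953e-04  8.46077926e-05  3.78179170e-02] 0.01794658310436282 [-0.7 -0.4 -1.9]
```

View pics/c8.png

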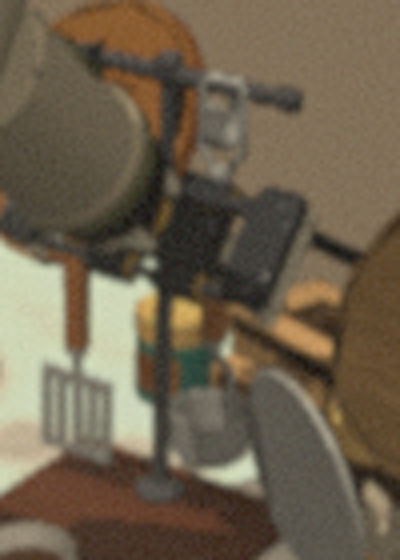

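The eye's top bar (about (220,80) in the crop) is now above the hook tip and the load is 1.9 N, just the ladle. Pulling it forward off the hook.

```bash
python3 - <<'E'
from geo import *
from h import snap
p=np.array(env.state()['position'])
h=env.move_straight(p-.11*SX,vel=.08,max_force=4)
st=env.state();print(h,st['time'],(np.array(st['position'])-p)@SX,st['grip_width'],np.round(st['contact_force'],1))
snap('scene','s9.png')
snap('top','t9.png')
b=cv2.imread('pics/s9.png');cv2.imwrite('pics/c9.png',cv2.resize(b[100:300,200:360],None,fx=3,fy=3,interpolation=cv2.INTER_CUBIC))
E
```

```text
False 22.6083 -0.10974987699965226 0.017858464799459867 [ 0.1  0.2 -1.3]
```

View pics/c9.png

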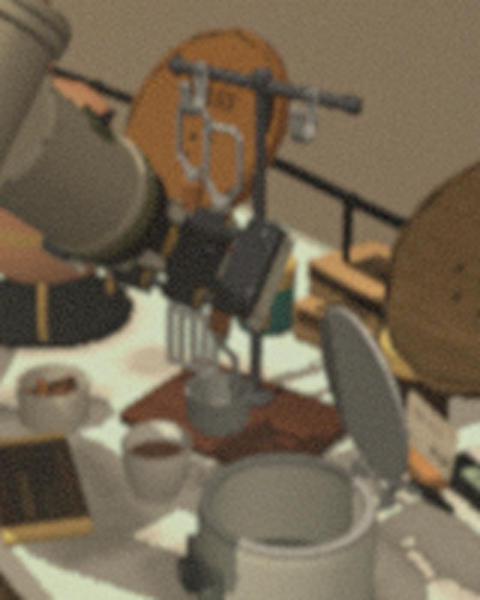

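View pics/t9.png

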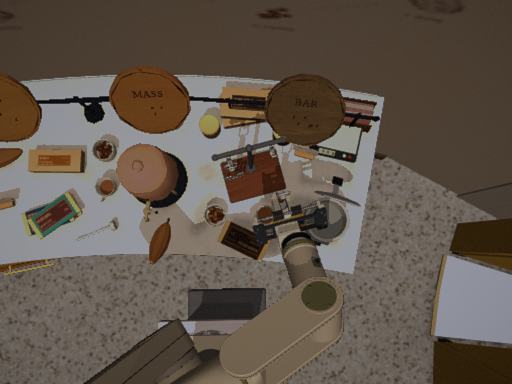

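The ladle is off the hook, the turner still hangs on the left hook and the stand hasn't moved. Raising and moving over the well.

```bash
python3 - <<'E'
from geo import *
from h import snap
p=np.array(env.state()['position'])
env.move_straight(p+.085*Z-.03*SX,vel=.12)
h=env.move_straight(gp([*MC,.2885]),vel=.12)
st=env.state();print(h,st['time'],st['grip_width'],np.round(st['contact_force'],1))
s=snap('scene','s10.png')
b=cv2.imread('pics/s10.png');cv2.imwrite('pics/c10.png',cv2.resize(b[110:320,220:380],None,fx=2.8,fy=2.8,interpolation=cv2.INTER_CUBIC))
W=pts(s);L=W-np.array([*MC,0]);lx=L@SX;ly=L@SY;z=W[...,2]
for a,c in((.155,.185),(.165,.195)):
    k=(z>a)&(z<c)&(np.hypot(lx,ly)<.04);print(k.sum(),np.percentile(lx[k],[2,98]),np.percentile(ly[k],[2,98]))
k=(np.hypot(lx,ly)<.04)&(z>.12)&(z<.25);print('minz',np.percentile(z[k],[0,1,2,5]))
print(proj(s,[[*MC,.1595],[*MC,.019]]))
E
```

```text
False 24.8583 0.018247290322635897 [ 0.7 -0.9 -1.8]
364 [-0.02732991  0.02321922] [-0.02520878  0.02426209]
513 [-0.0275952   0.02422224] [-0.02553835  0.02501623]
minz [0.16013759 0.16092085 0.16210707 0.16542867]
[[295.89056848 241.15724216]
 [293.93599619 294.88766898]]
```

View pics/c10.png

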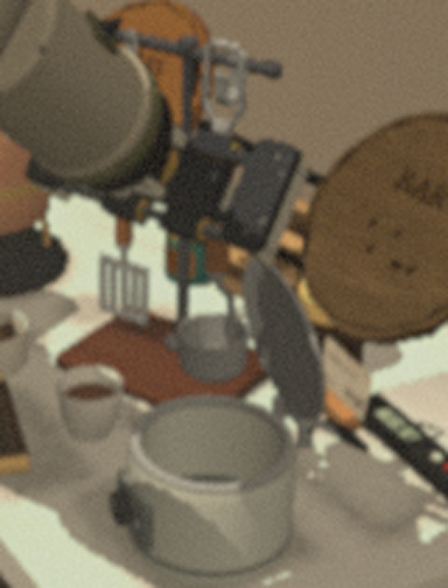

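The bowl is centred over the well axis to about 2 mm, its bottom is at z ≈ 0.160, and it hangs upright. Lowering until it touches the floor.

```bash
python3 - <<'E'
from geo import *
from h import snap
p=np.array(env.state()['position'])
h=env.move_straight(p-.130*Z,vel=.10,max_force=8);print(h)
h=env.move_straight(p-.150*Z,vel=.02,max_force=2.5)
st=env.state();print(h,st['time'],np.array(st['position'])-p,st['grip_width'],np.round(st['contact_force'],1))
s=snap('scene','s11.png')
b=cv2.imread('pics/s11.png');cv2.imwrite('pics/c11.png',cv2.resize(b[110:320,220:380],None,fx=2.8,fy=2.8,interpolation=cv2.INTER_CUBIC))
E
```

```text
False
True 26.9917 [ 0.00020993  0.00025295 -0.14138424] 0.018038740104889057 [-0.6  0.4  3.3]
```

View pics/c11.png

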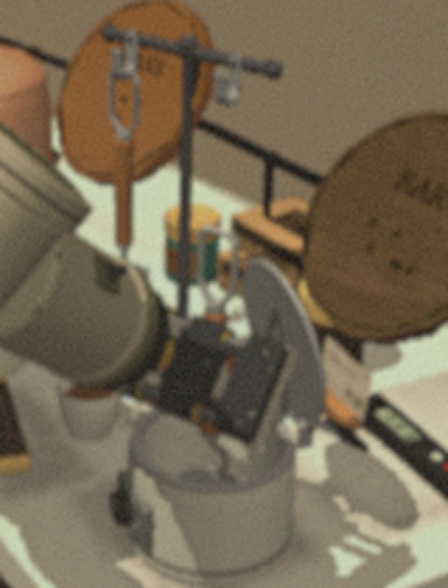

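It touched at the expected depth, 141.4 mm against 140.5 mm predicted. Releasing and backing off.

```bash
python3 - <<'E'
from geo import *
from h import snap
effector.grip(.05); env.dwell(.3)
st=env.state();print(st['time'],st['grip_width'],np.round(st['contact_force'],1))
p=np.array(st['position'])
h=env.move_straight(p-.05*PX,vel=.06,max_force=5);print(h)
h=env.move_straight(p-.17*PX,vel=.12);print(h)
st=env.state();print(st['time'],st['position'],np.round(st['contact_force'],1))
s=snap('scene','s12.png');snap('top','t12.png')
b=cv2.imread('pics/s12.png');A=cv2.resize(b[110:320,220:380],None,fx=2.4,fy=2.4,interpolation=cv2.INTER_CUBIC)
b=cv2.imread('pics/t12.png');B=cv2.resize(b[110:270,210:370],None,fx=2.4,fy=2.4*210/160,interpolation=cv2.INTER_CUBIC)
cv2.imwrite('pics/c12.png',np.hstack([A,B]))
E
```

```text
28.0583 0.049823450857569354 [-0.1  0.1  0. ]
False
False
30.1917 [ 0.34699021 -0.37296744  0.22741827] [-0.2 -0.  -0.2]
```

View pics/c12.png

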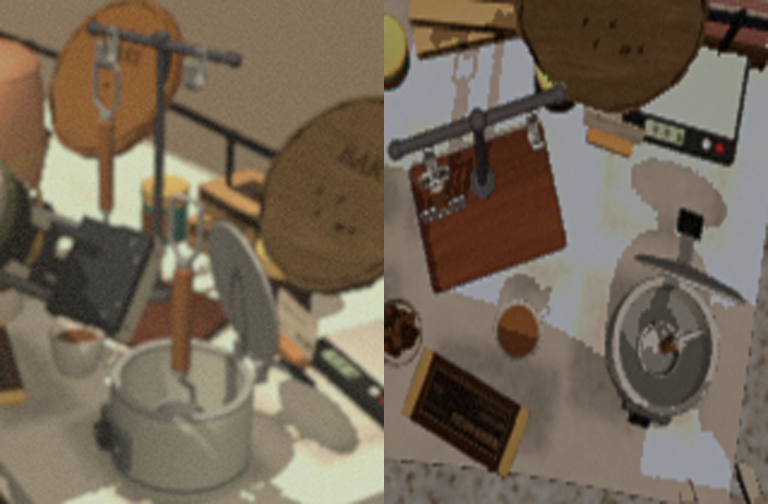

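```bash
python3 - <<'E'
from geo import *
from h import snap
p=np.array(env.state()['position']); env.move_straight(p+.08*Z,vel=.12); env.dwell(.5)
s=snap('scene','s13.png');w=pts(s).reshape(-1,3);d=w-HG;x=d@MX;y=d@MY
k=(abs(y)<.05)&(x>-.05)&(x<.01)&(d[:,2]>.02)&(d[:,2]<.125)
f=np.polyfit(d[k,2],x[k],1);print('lid',np.pi/2+np.arctan(f[0]))
L=w-np.array([*MC,0]);k=(np.hypot(L[:,0],L[:,1])<.03)&(w[:,2]>.1)&(w[:,2]<.3)
print('ladle handle offset',np.median(L[k],0),'max z',np.percentile(w[k,2],99))
f1=np.polyfit(w[k,2],L[k,0],1);f2=np.polyfit(w[k,2],L[k,1],1);print('lean',f1[0],f2[0])
t=snap('top','t13.png');T=dict(np.load('/tmp/top0.npz'))
df=np.abs(t['pixels'].astype(int)-T['pixels']).max(2);
A=T['pixels'][100:270,190:380,::-1];B=t['pixels'][100:270,190:380,::-1]
cv2.imwrite('pics/c13.png',cv2.resize(np.hstack([A,B]),None,fx=2,fy=2,interpolation=cv2.INTER_CUBIC))
g=lambda i:np.float32(cv2.cvtColor(i['pixels'],cv2.COLOR_RGB2GRAY))
for nm,(r0,r1,c0,c1) in dict(stand=(140,205,208,265),cup=(203,226,255,278),dish=(202,228,203,230),bar=(217,262,216,272)).items():
    print(nm,cv2.phaseCorrelate(g(T)[r0:r1,c0:c1].copy(),g(t)[r0:r1,c0:c1].copy()))
st=env.state();print(st['time'],np.round(st['contact_force'],1))
E
```

```text
lid 1.4014420582943934
ladle handle offset [-0.00380379 -0.0034951   0.18381742] max z 0.2748066312559942
lean 0.02191685243783116 0.02605520652432878
stand ((-0.036433341397344776, 0.07307496266826519), 0.885828353299035)
cup ((-0.07110717326724725, -0.7832331821669225), 0.8240078646275732)
dish ((0.07381118518260443, 0.5939661636070035), 0.801960016964885)
bar ((-0.05269589354514892, 0.579378075701225), 0.8352934422316375)
31.7 [-0.1  0.1 -0.5]
```

View pics/c13.png

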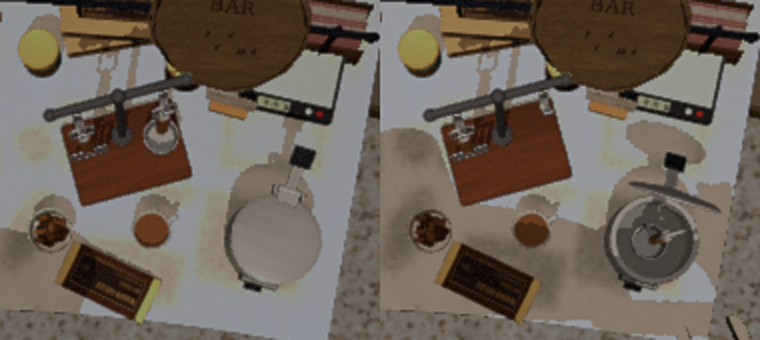

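The before and after views match: the stand, turner, cup, dish and bar haven't visibly moved. The lid is at 1.40 rad and the ladle stands upright in the well at about (655,240).

```bash
python3 - <<'E'
from station import env,job
print(job.sign_off())
E
```

```text
the job is handed in; nothing more can be done
None
```

The job is handed in at about 32 s, with the lid open and the ladle standing in the well. I pressed the tab until the lid stood fully open. Then I lifted the ladle 38 mm, drew it forward off the right hook, lowered it into the well and let go.

**Last checks before sign-off:**
- **Lid:** measured at 1.40 rad, fully open.
- **Ladle:** upright and free-standing, leaning about 0.03 rad. The bowl touched down at the expected depth (141.4 mm lowered, 140.5 mm predicted).
- **Stand and turner:** the turner still hangs, and the stand shows no shift.
- **Cup, dish and bar:** they look unmoved. The measured image shifts were under 1 pixel, which I put down to changed shadows.
- **Pod:** I did not measure it.
- **Robot:** clear of everything, with the tool force near zero.

**One disagreement:** the fingertips really sit about 35 mm further back along the tool than the reported TCP and nose length imply. My first press therefore opened the lid only to about 0.9 rad. I measured the offset in the camera depth, corrected for it, and finished the press before going to the ladle.

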